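# Pack printed tanker barrels at the pad printing machine

### The arm

A 6-joint arm with a two-finger parallel gripper is mounted at the origin on the work surface. World frame = base frame: x ahead of the robot, y to its left, z up, the work surface at z = 0. Lengths are in m, angles in degrees, forces in N, time in s.
With the tool pointing down it reaches from about 0.275 to 0.85 m from the base axis. Payload 19 kg.
Tool frame: the origin (TCP) lies midway between the tips of the shut fingers; the grasp point (between the pads) lies arm.grasp_offset behind it (arm.grasp_offset is the distance from the TCP to the grasp point, in m); z points along the fingers, y is the line along which they close (so a half turn about z gives the same grasp; the last joint's range is limited). The gripper opens to 85 mm and grips with 20 to 120 N. Pads are 22 mm wide; open, the fingers measure 114 mm over their backs; the gripper's body (76 mm by 85 mm) begins 54 mm behind the grasp point. The pads swing forward as they close: fully open they stand 13 mm farther back than shut.
Start: joints at [60.161, 8.623, 82.357, -0, 89.026, -7.678], TCP at [0.217, 0.532, 0.231] pointing down, gripper open.
Joint ranges: [-160.23, 160.23], [-39.13, 120.54], [6.94, 153.29], [-79.49, 259.48], [9.18, 160.14], [-161.06, 161.06]. Speed limits (degrees/s): [108.29, 108.29, 127.2, 172.46, 172.46, 172.46].

### API

Orientations are given as [roll, pitch, yaw] about the fixed x, y, z axes, in that order (R = Rz(yaw) Ry(pitch) Rx(roll)).
In Python, from bench import arm gives the robot as it stands.
- The arm moves only by the tool servo_tool, never from a script. Its argument "rows" is a list of rows, each a list of 7 numbers: the opening, from 0 (shut) to 1 (fully open), then the shift along the tool's x, y, z in m, then the turn, a rotation vector about the tool's x, y, z in degrees. A call has 1 to 20 rows; each row is the pose to reach, as a shift and turn from the pose commanded when the call began, along the tool's axes at that moment; what a row does not reach only later rows make up. A row lasts 1/10 s, in which the tool goes at most 50 mm and 8.59 degrees, less where a joint would pass 70% of its speed; a pose out of reach is approached as far as the arm can. A call with a gripper value outside its range is refused whole. The fingers move at their own pace and stop on an object; "force" is the grip in N (left out, the last holds). Time passes only in rows, so rows that repeat a pose let the fingers close. It gives the time, the measured TCP pose, the force, the opening and the grip force at its end, in the units of the state.
- arm.sense(): the state, without advancing time (a new reading comes with each control period).
- arm.capture(name): name is "scene" or "top" or "wrist"; returns a dict with "frame" (400x640x3 uint8, red, green, blue), "K" (3x3 intrinsics, pixels), "R" (3x3) and "t" (3): a world point X has camera coordinates R X + t. Camera axes: x right, y down, z forward; pixel columns grow to the right and rows downward; lengths in m; the calibration is good to about 2 mm. A picture is of the moment at which its call begins. There is no depth.
- arm.hand_in(): hands the job in; it is judged then, once.
The state is a dict: "clock": time; "joints": joint angles; "dq": joint speeds; "tau": joint torques, N m; "eef_pos": TCP position; "tcp_rot": TCP orientation; "force": force on the tool from outside, world axes, zero at the start; "torque": the same for the moment, N m; "gripper_width": opening from 0.0 (shut) to 1.0 (fully open); "finger_force": force on a finger pad.
Only numpy, scipy, OpenCV 4.12 (cv2) and the standard library are available. Lean on these libraries where they do the work, as an engineer would, in place of code of your own. Each camera call takes 0.05 s, during which the arm holds its last target. There are 200 camera calls.

### The job

Draw the printing machine's shuttle right out to its stop, then lower every printed tanker barrel, the one in its nest and those on the grey mat, gently into the deep blue tote, all lying in one layer on its floor with their feet down; they are delicate, so grip lightly, let each go only once it is down, and neither drop nor press them. When all are packed, slide the tote along the bench, without lifting it, squarely inside the yellow marked bay. Leave the empty shuttle pushed fully home under the pad, and do not disturb the truck cab and the spare pink pad that stand beside the machine.

Things in the scene. Friction and masses are not known exactly. Their poses are not given: they have to be found in the camera images.
- tank_a: model tanker barrel, thin white shell 110 mm long, 50 mm diameter, round ends, blue band, two feet 40 mm wide; 56 mm high, 90 g. Origin: centre of its underside; x along the barrel, z up. Starts in the shuttle's nest (floor 60 mm above the bench, end cheeks 12 mm higher), along the shuttle's travel. Delicate: grip with 6 to 12 N (20 N is too hard); touch the tote with under 20 N.
- tank_a_center (a point): point on the barrel axis at mid-length of tank_a, 31 mm above its underside
- tank_b: model tanker barrel, thin white shell 110 mm long, 50 mm diameter, round ends, blue band, two feet 40 mm wide; 56 mm high, 90 g. Origin: centre of its underside; x along the barrel, z up. Starts on the grey mat; one to three of b, c, d are present. Delicate: grip with 6 to 12 N (20 N is too hard); touch the tote with under 20 N.
- tank_b_center (a point): point on the barrel axis at mid-length of tank_b, 31 mm above its underside
- tank_c: model tanker barrel, thin white shell 110 mm long, 50 mm diameter, round ends, blue band, two feet 40 mm wide; 56 mm high, 90 g. Origin: centre of its underside; x along the barrel, z up. Starts on the grey mat; one to three of b, c, d are present. Delicate: grip with 6 to 12 N (20 N is too hard); touch the tote with under 20 N.
- tank_c_center (a point): point on the barrel axis at mid-length of tank_c, 31 mm above its underside
- tank_d: model tanker barrel, thin white shell 110 mm long, 50 mm diameter, round ends, blue band, two feet 40 mm wide; 56 mm high, 90 g. Origin: centre of its underside; x along the barrel, z up. Starts on the grey mat; one to three of b, c, d are present. Delicate: grip with 6 to 12 N (20 N is too hard); touch the tote with under 20 N.
- tank_d_center (a point): point on the barrel axis at mid-length of tank_d, 31 mm above its underside
- shuttle (a joint): travel of the shuttle of the printing machine, m: 0 = home under the pad (start), 0.21 = fully out at its stop, nearer the robot's midline. It slides freely (2 N friction) and stays where left
- pull_post (a point): middle of the grip length of the black upright pull post on the front tongue of the shuttle (20 mm diameter, 58 mm tall, its top 23 mm above this point, the tongue's upper face 35 mm below it). The nest centre lies 150 mm behind it
- machine: pad printing machine, fixed, turned differently each time by up to 6 degrees. Origin on the bench under the pink pad's axis; the shuttle slides out along the machine's -y axis. Above the origin hangs the pad on a wooden disc of 120 mm diameter, lowest point 166 mm above the bench; nothing overhangs more than 60 mm in front (-y) of the origin
- tote: blue open tote, loose, about 0.5 kg, 300 x 200 mm outside, 85 mm high, walls and floor 5 mm thick (80 mm deep inside). Barrels are to be let go within 20 mm of its floor. Origin: centre of its underside; x along its length, z up
- bay: bay marked on the bench with a yellow tape outline, clear space inside 360 x 260 mm. Origin: its centre at bench level; x along its length
- cab_0: bystander, to be left alone: white model truck cab, 90 x 80 mm, 108 mm high; origin under its centre
- spare_pad: bystander, to be left alone: pink dome on a wooden disc of 84 mm diameter, 66 mm high; origin under its centre
Not all that is in view belongs to the job. What is shaped like the tank_b but black, green or turquoise is not meant.

How it is judged (in metres and radians):
On the way, in this order (a step that is already met when the one before it is completed fails the run):
1. the shuttle is drawn right out (within 10 mm of its stop) (value of joint shuttle above 0.2 m), for 0.2 s.
2. all the barrels present lie feet down on the floor of the tote, let go, the tote not yet in the bay (its centre more than 60 mm from the bay's) (x of tank_a_center in the frame of tote between -0.14 and 0.14 m and y of tank_a_center in the frame of tote between -0.09 and 0.09 m and z of each of tank_a_center, tank_b_center, tank_c_center, tank_d_center in the frame of tote below 0.048 m and angle between each of tank_a, tank_b, tank_c, tank_d's own z axis and vertical below 0.3 rad and x of tank_b_center in the frame of tote between -0.14 and 0.14 m and y of tank_b_center in the frame of tote between -0.09 and 0.09 m and x of tank_c_center in the frame of tote between -0.14 and 0.14 m and y of tank_c_center in the frame of tote between -0.09 and 0.09 m and x of tank_d_center in the frame of tote between -0.14 and 0.14 m and y of tank_d_center in the frame of tote between -0.09 and 0.09 m and contact force between each of tank_a, tank_b, tank_c, tank_d and the fingers below 0.5 N and horizontal distance between tote and bay above 0.06 m), for 0.2 s.
At the end, for the whole second after the job is handed in: Every barrel present lies feet down (within 0.3 rad) in one layer on the floor of the tote; the tote stands still with its centre within 30 mm of the bay's centre along each of its sides and turned no more than 0.15 rad from it; the shuttle is within 12 mm of home (x of tank_a_center in the frame of tote between -0.14 and 0.14 m and y of tank_a_center in the frame of tote between -0.09 and 0.09 m and z of each of tank_a_center, tank_b_center, tank_c_center, tank_d_center in the frame of tote below 0.048 m and angle between each of tank_a, tank_b, tank_c, tank_d's own z axis and vertical below 0.3 rad and x of tank_b_center in the frame of tote between -0.14 and 0.14 m and y of tank_b_center in the frame of tote between -0.09 and 0.09 m and x of tank_c_center in the frame of tote between -0.14 and 0.14 m and y of tank_c_center in the frame of tote between -0.09 and 0.09 m and x of tank_d_center in the frame of tote between -0.14 and 0.14 m and y of tank_d_center in the frame of tote between -0.09 and 0.09 m and x of tote in the frame of bay between -0.03 and 0.03 m and y of tote in the frame of bay between -0.03 and 0.03 m and angle between the x axis of tote and the x axis of bay, either way round below 0.15 rad and linear speed of tote below 0.02 m/s and value of joint shuttle below 0.012 m); the robot touches nothing.
It fails at once if a barrel is squeezed or pressed by the fingers with more than 40 N (both pads together) (contact force between any of tank_a, tank_b, tank_c, tank_d and the fingers above 40 N).
It fails at once if a barrel meets the tote with more than 25 N (dropped, pressed or knocked) (contact force between any of tank_a, tank_b, tank_c, tank_d and tote above 25 N).
It fails at once if a barrel is let go more than 20 mm above where it rests on the tote's floor ((x of tank_a_center in the frame of tote between -0.145 and 0.145 m and y of tank_a_center in the frame of tote between -0.095 and 0.095 m and z of tank_a_center in the frame of tote above 0.056 m and contact force between tank_a and the fingers below 0.05 N) or (x of tank_b_center in the frame of tote between -0.145 and 0.145 m and y of tank_b_center in the frame of tote between -0.095 and 0.095 m and z of tank_b_center in the frame of tote above 0.056 m and contact force between tank_b and the fingers below 0.05 N) or (x of tank_c_center in the frame of tote between -0.145 and 0.145 m and y of tank_c_center in the frame of tote between -0.095 and 0.095 m and z of tank_c_center in the frame of tote above 0.056 m and contact force between tank_c and the fingers below 0.05 N) or (x of tank_d_center in the frame of tote between -0.145 and 0.145 m and y of tank_d_center in the frame of tote between -0.095 and 0.095 m and z of tank_d_center in the frame of tote above 0.056 m and contact force between tank_d and the fingers below 0.05 N)).
It fails at once if the tote is lifted more than 30 mm or tipped more than 0.25 rad (height (world z) of tote above 0.03 m or angle between tote's own z axis and vertical above 0.25 rad).
It fails at once if the truck cab or the spare pad beside the machine is moved more than 50 mm (distance of any of cab_0, spare_pad from where it was at the start of the episode above 0.05 m).
Of tank_b, tank_c, tank_d only 1 to 3 are there at a start; the rules pass over those that are not, and their reading is None.
At some moment in a run one of tote may be knocked a few centimetres aside while the robot is not near it.
It also fails if it takes over 210 s, if anything falls off the work surface, if the arm or the gripper's body presses on something with over 40 N, if the wrist force passes 120 N, or if a joint passes its speed limit or range.

## Working session

There is one attempt and no reset: what is moved stays moved. The work goes in short steps, Python scripts to look and compute and a tool call to move; the robot and the scene stay as the last step left them, time stands still between calls to the robot, and variables do not carry over. Pictures are saved under pics/ and viewed, at most 17 in all, crops included, and the job is handed in when it is done.

Besides the shell and the picture viewer there is one more tool, called after "Request:" as a command line: name --pt "numbers of a row" for each row, then --argument value for the rest. servo_tool: Moves the arm, as the interface text tells. Its arguments: {"type":"object","properties":{"rows":{"type":"array","items":{"type":"array","items":{"type":"number"}}},"force":{"type":"number"}},"required":["rows"]}

```bash
mkdir -p pics; ls
cat > h.py <<'E'
import numpy as np, cv2
from bench import arm
from scipy.spatial.transform import Rotation as Ro
def snap(cam,name):
    c=arm.capture(cam); np.savez(f'pics/{name}.npz',**{k:np.array(c[k]) for k in('frame','K','R','t')})
    cv2.imwrite(f'pics/{name}.png',c['frame'][:,:,::-1]); return c
def load(n): return dict(np.load(f'pics/{n}.npz'))
def ray(c,uv):
    d=np.linalg.inv(c['K'])@np.array([uv[0],uv[1],1.]); R=c['R']; return -R.T@c['t'], R.T@d
def onz(c,uv,z):
    o,d=ray(c,uv); return o+d*(z-o[2])/d[2]
def tri(*cu):
    A=0;b=0
    for c,uv in cu:
        o,d=ray(c,uv); d=d/np.linalg.norm(d); P=np.eye(3)-np.outer(d,d); A=A+P; b=b+P@o
    return np.linalg.solve(A,b)
def proj(c,X):
    p=c['K']@(c['R']@np.array(X,float)+c['t']); return p[:2]/p[2]
def crop(n,x0,y0,x1,y1,out,s):
    f=load(n)['frame'][y0:y1,x0:x1,::-1]; cv2.imwrite(f'pics/{out}.png',cv2.resize(f,None,fx=s,fy=s,interpolation=cv2.INTER_CUBIC))
def to(pos,rpy=None):
    s=arm.sense(); R=Ro.from_euler('xyz',s['tcp_rot'],degrees=True)
    sh=R.inv().apply(np.array(pos)-s['eef_pos'])
    t=(R.inv()*Ro.from_euler('xyz',rpy,degrees=True)).as_rotvec(degrees=True) if rpy is not None else np.zeros(3)
    print('shift',sh.round(4),'turn',t.round(2)); return sh,t
E
python3 - <<'E'
from h import *
s=arm.sense(); print(s, arm.grasp_offset)
for n in('scene','top','wrist'):
    c=snap(n,n+'0'); print(n,-c['R'].T@c['t'],c['R'][2])
E
```

```text
pics
{'clock': 0.0, 'joints': array([ 6.01617885e+01,  8.64976062e+00,  8.23903396e+01, -6.94803392e-04,
        8.90265338e+01, -7.67524443e+00]), 'dq': array([ 0.07556371, -0.00628179, -0.05386884,  0.01008794, -0.04308787,
       -0.01237829]), 'tau': array([ 1.12663616e-03, -7.13033009e+01, -5.70875645e+01, -4.23325946e-05,
        8.62520974e-03, -3.39420183e-05]), 'eef_pos': array([0.21679734, 0.53231246, 0.23071046]), 'tcp_rot': array([-1.79933870e+02, -8.21103691e-03,  1.57837040e+02]), 'force': array([-0.40180822,  0.75882048, -0.36286644]), 'torque': array([-0.07536325, -0.0345779 , -0.04100487]), 'finger_force': 0.0, 'gripper_width': 1.0030634507545237} 0.0187
scene [1.29927094 0.47053181 0.83726135] [-0.72022044 -0.27422021 -0.63724861]
top [0.23071794 0.1219649  1.38024073] [ 0.16712235  0.01859938 -0.98576071]
wrist [0.15343944 0.558166   0.37350872] [ 0.25229512 -0.10305452 -0.96214705]
```

View pics/top0.png

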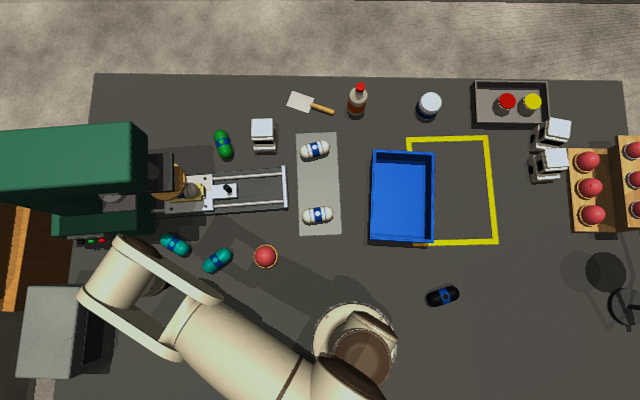

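View pics/scene0.png

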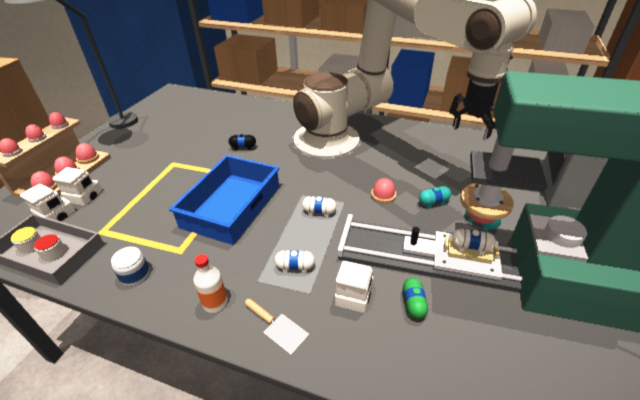

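The top view shows the machine at left with the black post at about (228,189), two white/blue-banded barrels on the mat at (315,150) and (317,215), the tote at about (403,197) and the yellow bay outline at (452,190). The cab is at (262,135) and the spare pad at (265,257). Next I'll enlarge the important regions.

Run:
```python
from h import *
crop('top0',150,120,350,270,'ct0',4)
crop('scene0',260,180,540,300,'cs0',2.8)
```

```text
(no output)
```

View pics/ct0.png

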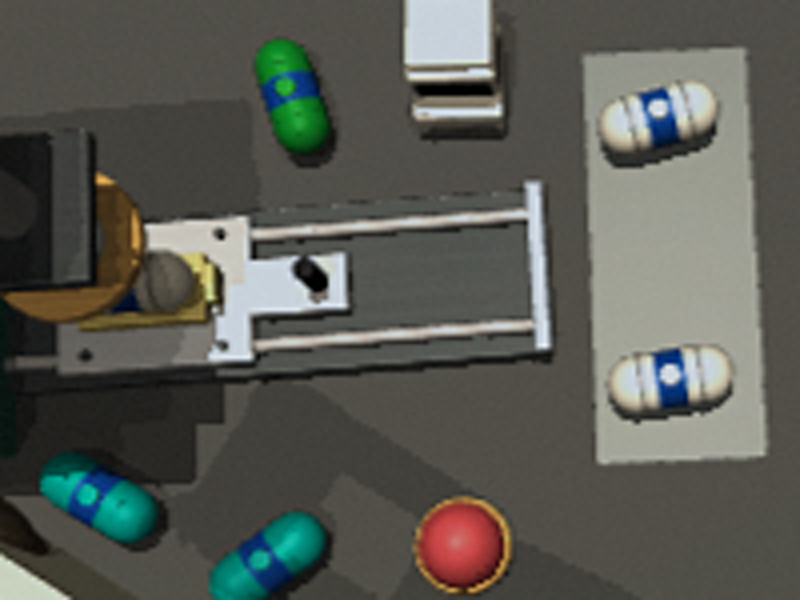

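View pics/cs0.png

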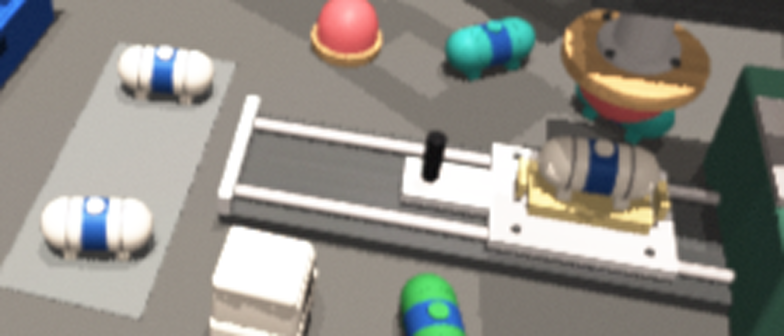

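Run:
```python
from h import *
T=load('top0');S=load('scene0')
t=lambda x,y:(150+(x-.0)/4,120+y/4); s=lambda x,y:(260+x/2.8,180+y/2.8)
f=lambda n,a,b:print(n,tri((T,t(*a)),(S,s(*b))).round(4))
f('post top',(302,265),(437,134)); f('post base',(318,294),(432,178))
f('dotB',(659,108),(97,205)); f('dotC',(670,374),(166,51))
f('tongue cornerL',(347,254),(402,200)); 
f('bar corners',(534,183),(224,195));f('bar2',(544,348),(253,100))
for n,a in dict(b1=(600,137),b2=(718,98),c1=(610,390),c2=(732,370)).items(): print(n,onz(T,t(*a),.031).round(4))
for n,a in dict(r1=(252,234),r2=(527,213),r3=(256,346),r4=(532,325)).items(): print(n,onz(T,t(*a),.055).round(4))
for n,a in dict(p0=(372,150),p1=(435,152),p2=(432,243),p3=(370,241)).items(): print('tote',n,onz(T,a,.085).round(4))
for n,a in dict(p0=(178,205),p1=(222,159),p2=(279,176),p3=(230,226)).items(): print('totescene',n,onz(S,a,.085).round(4))
for n,a in dict(q0=(407.5,138),q1=(488,136.5),q2=(497,243)).items(): print('bay',n,onz(T,a,0).round(4))
for n,a in dict(q1=(171,165),q0=(105,232),q3=(180,248)).items(): print('bayscene',n,onz(S,a,0).round(4))
```

```text
post top [0.5138 0.4416 0.1019]
post base [0.5035 0.4441 0.031 ]
dotB [0.6705 0.1471 0.0586]
dotC [0.4342 0.1316 0.0604]
tongue cornerL [0.5407 0.4209 0.0286]
bar corners [0.6049 0.2554 0.0434]
bar2 [0.4582 0.2415 0.039 ]
b1 [0.6524 0.198  0.031 ]
b2 [0.6908 0.0931 0.031 ]
c1 [0.424  0.1825 0.031 ]
c2 [0.4439 0.0767 0.031 ]
r1 [0.5511 0.4978 0.055 ]
r2 [0.5748 0.2583 0.055 ]
r3 [0.4521 0.4877 0.055 ]
r4 [0.4756 0.2503 0.055 ]
tote p0 [ 0.6555 -0.0519  0.085 ]
tote p1 [ 0.6526 -0.267   0.085 ]
tote p2 [ 0.341  -0.2485  0.085 ]
tote p3 [ 0.3429 -0.045   0.085 ]
totescene p0 [ 0.6279 -0.249   0.085 ]
totescene p1 [ 0.3699 -0.2532  0.085 ]
totescene p2 [ 0.3971 -0.0212  0.085 ]
totescene p3 [ 0.6567 -0.0529  0.085 ]
bay q0 [ 0.7318 -0.1935  0.    ]
bay q1 [ 0.7431 -0.4874  0.    ]
bay q2 [ 0.3534 -0.4991  0.    ]
bayscene q1 [ 0.363  -0.5002  0.    ]
bayscene q0 [ 0.7345 -0.4687  0.    ]
bayscene q3 [ 0.7146 -0.2048  0.    ]
```

Run:
```python
from h import *
to((.40,.41,.22)); to((.511,.4425,.17),(180,0,185.6))
```

```text
shift [-0.2158 -0.0442  0.0108] turn [0. 0. 0.]
shift [-0.3064  0.0278  0.0608] turn [-5.000e-02 -2.000e-02 -2.776e+01]
```

Request:
servo_tool --pt "1 -0.05 -0.01 0 0 0 0" --pt "1 -0.1 -0.02 0 0 0 -8" --pt "1 -0.15 -0.03 0.005 0 0 -16" --pt "1 -0.2 -0.044 0.01 0 0 -24" --pt "1 -0.216 -0.044 0.01 0 0 -27.76" --pt "1 -0.25 -0.01 0.02 0 0 -27.76" --pt "1 -0.28 0.015 0.03 0 0 -27.76" --pt "1 -0.306 0.028 0.04 0 0 -27.76" --pt "1 -0.306 0.028 0.04 0 0 -27.76" --pt "1 -0.306 0.028 0.04 0 0 -27.76" --pt "1 -0.306 0.028 0.04 0 0 -27.76" --pt "1 -0.306 0.028 0.04 0 0 -27.76"

```text
clock: 1.35
eef_pos: [0.5102, 0.4432, 0.1922]
tcp_rot: [180.0, 0.0, -174.4]
force: [0.2, -0.0, -0.2]
gripper_width: 0.997
finger_force: 0.0
```

Run:
```python
from h import *
print(arm.sense()['eef_pos'],arm.sense()['tcp_rot'])
c=snap('wrist','w1'); snap('top','top1'); print(proj(c,(.512,.4425,.102)),proj(c,(.512,.4425,.044)))
```

```text
[0.51015071 0.44323522 0.19215688] [ 1.79972497e+02  4.75468846e-02 -1.74360925e+02]
[324.58083522 208.99551778] [324.69921481 192.43314427]
```

View pics/w1.png

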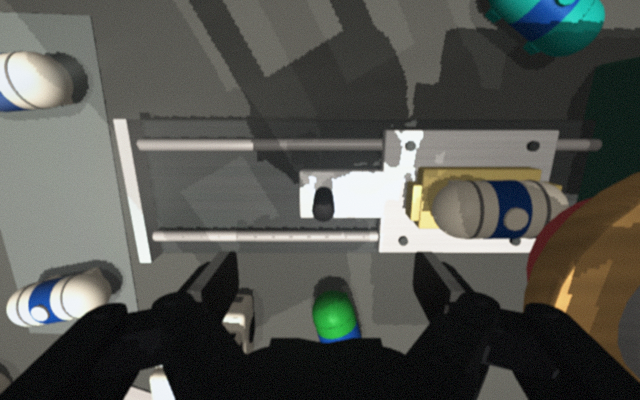

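The wrist view shows the post top at (323,212) and its base at (323,190), both within 3 px of prediction. The rails run level in the image, so the yaw is right and I can descend onto the post.

Request:
servo_tool --pt "1 0 0 0.04 0 0 0" --pt "1 0 0 0.08 0 0 0" --pt "1 0 0 0.11 0 0 0" --pt "1 0 0 0.13 0 0 0" --pt "1 0 0 0.13 0 0 0" --pt "0 0 0 0.13 0 0 0" --pt "0 0 0 0.13 0 0 0" --pt "0 0 0 0.13 0 0 0" --pt "0 0 0 0.13 0 0 0" --pt "0 0 0 0.13 0 0 0" --pt "0 0 0 0.13 0 0 0" --pt "0 0 0 0.13 0 0 0" --pt "0 0 0 0.13 0 0 0" --pt "0 0 0 0.13 0 0 0" --pt "0 0 0 0.13 0 0 0" --force 8

```text
clock: 2.95
eef_pos: [0.5113, 0.4413, 0.0623]
tcp_rot: [-179.8, 0.0, -174.4]
force: [-2.7, -17.4, 11.1]
gripper_width: 0.224
finger_force: 20.4
```

Request:
servo_tool --pt "0 0 -0.01 0 0 0 0" --pt "0 0 -0.03 0 0 0 0" --pt "0 0 -0.05 0 0 0 0" --pt "0 0 -0.07 0 0 0 0" --pt "0 0 -0.09 0 0 0 0" --pt "0 0 -0.11 0 0 0 0" --pt "0 0 -0.13 0 0 0 0" --pt "0 0 -0.15 0 0 0 0" --pt "0 0 -0.17 0 0 0 0" --pt "0 0 -0.185 0 0 0 0" --pt "0 0 -0.195 0 0 0 0" --pt "0 0 -0.2 0 0 0 0" --pt "0 0 -0.205 0 0 0 0" --pt "0 0 -0.208 0 0 0 0" --pt "0 0 -0.208 0 0 0 0" --pt "0 0 -0.208 0 0 0 0"

```text
clock: 4.55
eef_pos: [0.5315, 0.2357, 0.0622]
tcp_rot: [-180.0, 0.1, -174.4]
force: [-2.2, -2.3, 7.0]
gripper_width: 0.23
finger_force: 20.3
```

Request:
servo_tool --pt "0.22 0 -0.001 0 0 0 0" --pt "0.22 0 -0.002 0 0 0 0" --pt "0.22 0 -0.002 0 0 0 0" --pt "0.22 0 -0.002 0 0 0 0"

```text
clock: 4.95
eef_pos: [0.5317, 0.234, 0.0622]
tcp_rot: [180.0, 0.1, -174.4]
force: [-2.0, 0.4, 8.7]
gripper_width: 0.228
finger_force: 20.2
```

Request:
servo_tool --pt "0.22 0 -0.002 0 0 0 0" --pt "0.22 0 -0.004 0 0 0 0" --pt "0.22 0 -0.004 0 0 0 0" --pt "0.22 0 -0.004 0 0 0 0"

```text
clock: 5.35
eef_pos: [0.5318, 0.232, 0.0622]
tcp_rot: [179.8, 0.1, -174.4]
force: [-1.6, 19.2, 3.0]
gripper_width: 0.226
finger_force: 20.8
```

Request:
servo_tool --pt "0.228 0 0.001 0 0 0 0" --pt "0.228 0 0.002 0 0 0 0" --pt "0.228 0 0.002 0 0 0 0"

```text
clock: 5.65
eef_pos: [0.5319, 0.2322, 0.0622]
tcp_rot: [180.0, 0.1, -174.4]
force: [-1.9, 2.3, 6.3]
gripper_width: 0.227
finger_force: 15.5
```

Request:
servo_tool --pt "0.233 0 0 0 0 0 0" --pt "0.233 0 0 0 0 0 0" --pt "0.233 0 0 0 0 0 0"

```text
clock: 5.95
eef_pos: [0.5317, 0.2321, 0.0615]
tcp_rot: [180.0, 0.0, -174.4]
force: [0.5, 2.7, 3.7]
gripper_width: 0.235
finger_force: 2.3
```

Request:
servo_tool --pt "0.5 0 0 0 0 0 0" --pt "0.7 0 0 0 0 0 0" --pt "1 0 0 0 0 0 0" --pt "1 0 0 -0.04 0 0 0" --pt "1 0 0 -0.08 0 0 0" --pt "1 0 0.03 -0.12 0 0 8" --pt "1 0 0.06 -0.14 0 0 16" --pt "1 0 0.09 -0.14 0 0 24" --pt "1 0 0.12 -0.14 0 0 32" --pt "1 0 0.15 -0.14 0 0 40" --pt "1 0 0.15 -0.14 0 0 48" --pt "1 0 0.15 -0.14 0 0 56" --pt "1 0 0.15 -0.14 0 0 64" --pt "1 0 0.15 -0.14 0 0 72" --pt "1 0 0.15 -0.14 0 0 80" --pt "1 0 0.15 -0.14 0 0 88" --pt "1 0 0.15 -0.14 0 0 90" --pt "1 0 0.15 -0.14 0 0 90" --pt "1 0 0.15 -0.14 0 0 90"

```text
clock: 7.85
eef_pos: [0.5169, 0.3812, 0.2011]
tcp_rot: [-180.0, 0.0, 95.7]
force: [0.5, -0.7, -0.1]
gripper_width: 0.996
finger_force: 0.0
```

Run:
```python
from h import *
s=arm.sense();print(s['eef_pos'],s['tcp_rot'],s['joints'])
c=snap('wrist','w2'); snap('top','top2');snap('scene','scene2')
for n in('w2','top2','scene2'):
  c=load(n); print(n,[proj(c,p).round(0) for p in((.517,.381,.116),(.5115,.436,.091),(.5225,.3265,.091))])
w=cv2.imread('pics/w2.png'); t=cv2.resize(load('top2')['frame'][120:270,190:390,::-1],None,fx=2,fy=2)
s=cv2.resize(load('scene2')['frame'][200:290,340:520,::-1],None,fx=2,fy=2)
o=np.zeros((600,800,3),np.uint8); o[:225,:360]=cv2.resize(w,(360,225)); o[:300,400:800]=t
o=np.zeros((600,800,3),np.uint8); o[300:480,:360]=s; o[300:600,400:800]=t; o[:300,160:640]=cv2.resize(w,(480,300)); cv2.imwrite('pics/m2.png',o)
```

```text
[0.51688008 0.38120455 0.2011398 ] [-1.79984162e+02  1.63407415e-02  9.56851463e+01] [ 2.95456198e+01  1.72859824e+01  7.53017515e+01 -8.54600267e-03
  8.74333607e+01  2.38608601e+01]
w2 [array([325., 209.]), array([325., 138.]), array([325., 257.])]
top2 [array([242., 185.]), array([228., 188.]), array([260., 185.])]
scene2 [array([394., 220.]), array([413., 230.]), array([373., 223.])]
```

View pics/m2.png

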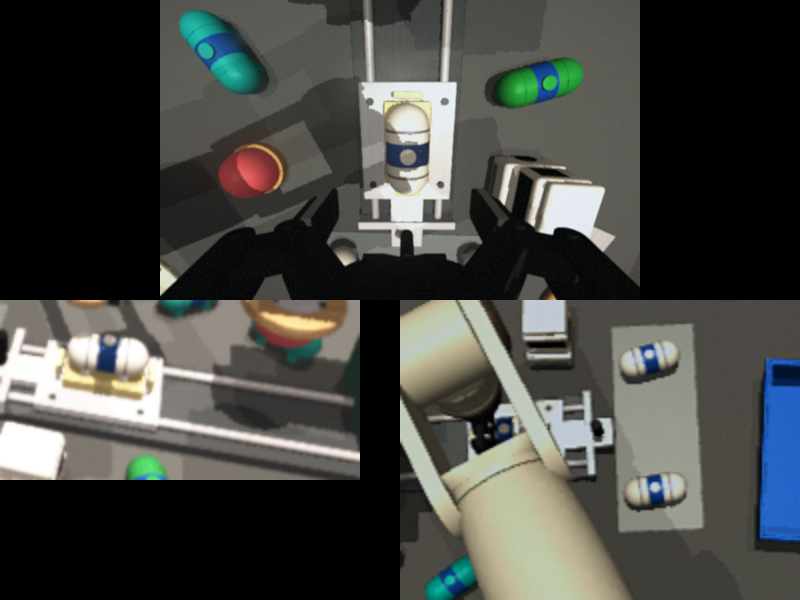

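The wrist view shows the barrel in its nest, aligned with the tool, with the top dot at full-image pixel (331,209). The scene view has the dot at (394,220), and the shuttle is visibly at its end bar.

Run:
```python
from h import *
W=load('w2');S=load('scene2')
print(tri((W,(331,209)),(S,(394,220))), onz(W,(331,209),.116), onz(S,(394,220),.116))
f=W['frame'].astype(int); m=((f.min(2)>120)).astype(int)
for r in (150,160,170,235,245): 
  x=np.where(m[r,290:370])[0]; print(r,x.min()+290,x.max()+290, (x.min()+x.max())/2+290)
b=((f[:,:,2]>f[:,:,0]+40)&(f[:,:,2]>60)).astype(np.uint8); b[:, :290]=0;b[:,370:]=0; x=np.where(b[180:230].any(0))[0]; print(x.min(),x.max()); print(onz(W,((x.min()+x.max())/2,205),.091))
```

```text
[0.52169634 0.38253633 0.11996151] [0.52195181 0.38179913 0.116     ] [0.51721112 0.38162764 0.116     ]
150 290 369 329.5
160 290 369 329.5
170 290 369 329.5
235 320 369 344.5
245 297 368 332.5
304 352
[0.5201539  0.37780448 0.091     ]
```

Request:
servo_tool --pt "1 0 0.0026 0.04 0 0 0" --pt "1 0 0.0026 0.08 0 0 0" --pt "1 0 0.0026 0.11 0 0 0" --pt "1 0 0.0026 0.125 0 0 0" --pt "1 0 0.0026 0.131 0 0 0" --pt "0.9 0 0.0026 0.131 0 0 0" --pt "0.8 0 0.0026 0.131 0 0 0" --pt "0.7 0 0.0026 0.131 0 0 0" --pt "0.65 0 0.0026 0.131 0 0 0" --pt "0.62 0 0.0026 0.131 0 0 0" --pt "0.61 0 0.0026 0.131 0 0 0" --pt "0.6 0 0.0026 0.131 0 0 0" --pt "0.6 0 0.0026 0.131 0 0 0" --pt "0.6 0 0.0026 0.131 0 0 0" --force 20

```text
clock: 9.4
eef_pos: [0.5195, 0.3816, 0.0703]
tcp_rot: [180.0, 0.0, 95.6]
force: [1.5, -0.3, 1.3]
gripper_width: 0.598
finger_force: 0.4
```

Request:
servo_tool --pt "0.597 0 0 0 0 0 0" --pt "0.594 0 0 0 0 0 0" --pt "0.591 0 0 0 0 0 0" --pt "0.591 0 0 0 0 0 0" --pt "0.591 0 0 0 0 0 0"

```text
clock: 9.9
eef_pos: [0.5195, 0.3815, 0.0703]
tcp_rot: [-180.0, 0.0, 95.6]
force: [0.3, 0.1, -0.1]
gripper_width: 0.591
finger_force: 0.4
```

Request:
servo_tool --pt "0.588 0 0 0 0 0 0" --pt "0.586 0 0 0 0 0 0" --pt "0.586 0 0 0 0 0 0"

```text
clock: 10.2
eef_pos: [0.5195, 0.3815, 0.0702]
tcp_rot: [-180.0, 0.0, 95.6]
force: [1.0, -0.1, 0.2]
gripper_width: 0.585
finger_force: 0.4
```

Request:
servo_tool --pt "0.583 0 0 0 0 0 0" --pt "0.583 0 0 0 0 0 0" --pt "0.583 0 0 0 0 0 0"

```text
clock: 10.5
eef_pos: [0.5195, 0.3815, 0.0703]
tcp_rot: [-180.0, 0.0, 95.6]
force: [0.2, -1.0, 1.1]
gripper_width: 0.584
finger_force: 3.5
```

Request:
servo_tool --pt "0.582 0 0 0 0 0 0" --pt "0.581 0 0 0 0 0 0" --pt "0.581 0 0 0 0 0 0"

```text
clock: 10.8
eef_pos: [0.5195, 0.3815, 0.0703]
tcp_rot: [-180.0, 0.0, 95.6]
force: [-0.6, -0.3, 1.7]
gripper_width: 0.584
finger_force: 6.8
```

Request:
servo_tool --pt "0.58 0 0 0 0 0 0" --pt "0.58 0 0 0 0 0 0" --pt "0.58 0 0 -0.005 0 0 0" --pt "0.58 0 0 -0.015 0 0 0" --pt "0.58 0 0 -0.03 0 0 0" --pt "0.58 0 0 -0.05 0 0 0" --pt "0.58 0 0 -0.07 0 0 0" --pt "0.58 0 0 -0.09 0 0 0" --pt "0.58 0 0 -0.11 0 0 0" --pt "0.58 0 0 -0.12 0 0 0" --pt "0.58 0 0 -0.12 0 0 0"

```text
clock: 11.9
eef_pos: [0.5199, 0.3818, 0.1924]
tcp_rot: [179.9, -0.1, 95.6]
force: [0.2, -0.4, -0.4]
gripper_width: 0.58
finger_force: 8.7
```

Run:
```python
from h import *
snap('wrist','w3'); snap('top','top3');snap('scene','scene3')
w=cv2.imread('pics/w3.png'); t=cv2.resize(load('top3')['frame'][120:260,350:510,::-1],None,fx=2.5,fy=2.5,interpolation=cv2.INTER_CUBIC)
s=cv2.resize(load('scene3')['frame'][140:260,90:290,::-1],None,fx=2,fy=2,interpolation=cv2.INTER_CUBIC)
o=np.zeros((600,800,3),np.uint8); o[:350,:400]=t; o[:240,400:800]=s; o[350:600,400:800]=cv2.resize(w,(400,250)); cv2.imwrite('pics/m3.png',o)
```

```text
(no output)
```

View pics/m3.png

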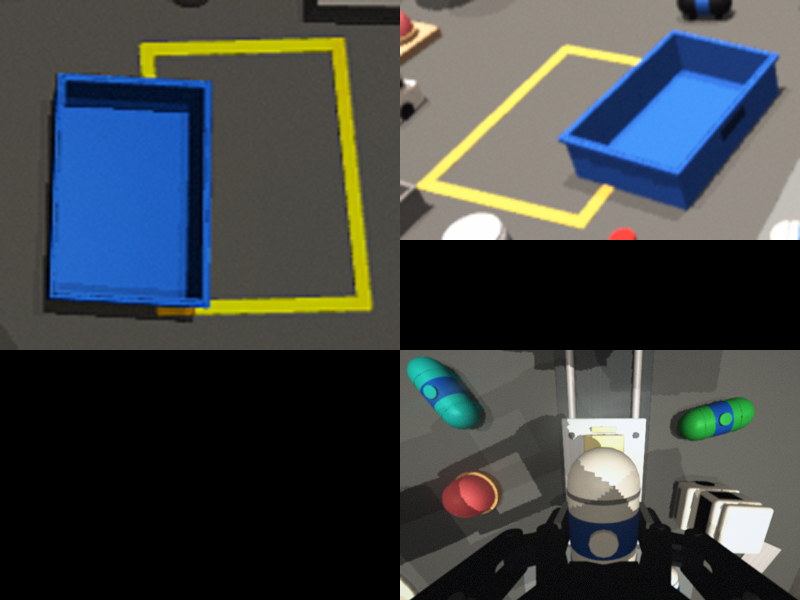

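The wrist view shows the barrel held squarely. The crops give the tote's outer rim corners at (57,73), (213,81), (209,306) and (49,300) in the top view, with the bay tape's outer corners at (139,44), (344,38) and (372,310).

```bash
cat >> h.py <<'E'
def quad(P):
    P=np.array(P); c=P.mean(0); d=(P[0]+P[1]-P[2]-P[3])[:2]
    e=(P[0]+P[3]-P[1]-P[2])[:2]
    print('centre',c.round(4),'len',np.linalg.norm(d)/2,'wid',np.linalg.norm(e)/2,'ang',np.degrees(np.arctan2(d[1],d[0])), 'ang2',np.degrees(np.arctan2(-e[0],e[1])))
E
python3 - <<'E'
from h import *
T=load('top3');S=load('scene3')
t=[(57,73),(213,81),(209,306),(49,300)]; s=[(688,176),(562,138),(670,33),(778,55)]
t=[(350+(a-.5)/2.5,120+(b-.5)/2.5) for a,b in t]; s=[(90+(a-400)/2,140+b/2) for a,b in s]
P=[tri((T,a),(S,b)) for a,b in zip(t,s)]; print(np.array(P).round(3)); quad(P)
quad([onz(T,a,.085) for a in t]); quad([onz(S,a,.085) for a in s])
B=[(139,44),(344,38),(372,310)]; B=[onz(T,(350+a/2.5,120+b/2.5),0) for a,b in B]; quad(B+[B[0]+B[2]-B[1]])
B=[(583,228),(417,187),(566,45)]; B=[onz(S,(90+(a-400)/2,140+b/2),0) for a,b in B]; quad(B+[B[0]+B[2]-B[1]])
to((.50,-.15,.25),(180,0,90))
E
```

```text
[[ 0.657 -0.048  0.08 ]
 [ 0.65  -0.263  0.084]
 [ 0.345 -0.256  0.079]
 [ 0.347 -0.044  0.08 ]]
centre [ 0.4998 -0.153   0.0809] len 0.30755785061107954 wid 0.21361252432479372 ang -1.088532115359776 ang2 -1.369134530682103
centre [ 0.5004 -0.1543  0.085 ] len 0.3104937538996041 wid 0.2116209876605579 ang -2.284981937702925 ang2 -1.4030019763831207
centre [ 0.5041 -0.1472  0.085 ] len 0.3021206872955184 wid 0.2148625019412567 ang -0.27413810048457976 ang2 -1.3894226109291627
centre [ 0.5416 -0.3458  0.    ] len 0.39844844472184987 wid 0.30003184278392975 ang 2.7245883851546613 ang2 2.8401383572498538
centre [ 0.5397 -0.3448  0.    ] len 0.400514993484104 wid 0.297201908133878 ang 2.90491129135123 ang2 2.5466500798216387
shift [-0.527  -0.071  -0.0603] turn [-0.07  0.04  5.6 ]
```

Request:
servo_tool --pt "0.58 -0.01 0 0 0 0 0" --pt "0.58 -0.03 0 0 0 0 0" --pt "0.58 -0.06 0 0 0 0 0" --pt "0.58 -0.1 0.003 0 0 0 1" --pt "0.58 -0.14 0.005 0 0 0 2" --pt "0.58 -0.18 0.006 0 0 0 3" --pt "0.58 -0.22 0.007 0 0 0 4" --pt "0.58 -0.26 0.008 0 0 0 5" --pt "0.58 -0.3 0.01 0 0 0 6" --pt "0.58 -0.34 0.011 0 0 0 7" --pt "0.58 -0.38 0.012 0 0 0 7" --pt "0.58 -0.42 0.013 0 0 0 7" --pt "0.58 -0.46 0.014 0 0 0 7" --pt "0.58 -0.49 0.015 0 0 0 7" --pt "0.58 -0.515 0.015 0 0 0 7" --pt "0.58 -0.53 0.015 0 0 0 7" --pt "0.58 -0.538 0.015 0 0 0 7" --pt "0.58 -0.541 0.015 0 0 0 7" --pt "0.58 -0.541 0.015 0 0 0 7" --pt "0.58 -0.541 0.015 0 0 0 7"

```text
clock: 14.05
eef_pos: [0.5872, -0.1545, 0.1904]
tcp_rot: [180.0, -0.0, 88.7]
force: [-0.2, 0.5, -1.0]
gripper_width: 0.583
finger_force: 8.7
```

Run:
```python
from h import *
snap('wrist','w4'); snap('top','top4');snap('scene','scene4')
a=[load(n)['frame'] for n in('w4','top4','scene4')]
o=np.zeros((600,800,3),np.uint8); o[:250,:400]=cv2.resize(a[0],(400,250))[:,:,::-1]; o[250:,:400]=cv2.resize(a[1][120:260,350:510,::-1],None,fx=2.5,fy=2.5,interpolation=cv2.INTER_CUBIC); o[:300,400:]=cv2.resize(a[2][120:270,90:290,::-1],None,fx=2,fy=2,interpolation=cv2.INTER_CUBIC); cv2.imwrite('pics/m4.png',o)
to((.588,-.155,.19),(180,0,88.6))
for n in('top3','top4'):
  f=load(n)['frame'].astype(int); b=(f[:,:,2]>f[:,:,0]*2)&(f[:,:,2]>90); b[:,:350]=0;b[:,445:]=0
  ys,xs=np.where(b); print(n,len(xs),np.percentile(xs,[1,99]),np.percentile(ys,[1,99]))
```

```text
shift [-0.0003  0.0007  0.0004] turn [0.   0.   0.05]
top3 4816 [371. 434.] [151. 242.]
top4 639 [371. 444.] [149. 299.]
```

View pics/m4.png

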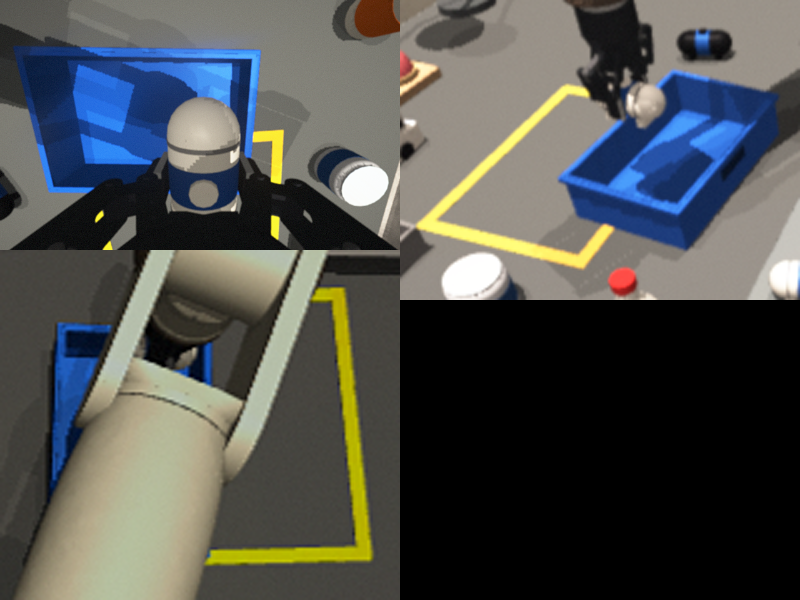

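The scene view shows the tote corners unmoved, with the barrel level above the far half of the tote. I'll lower it now.

Request:
servo_tool --pt "0.58 0 0 0.02 0 0 0" --pt "0.58 0 0 0.05 0 0 0" --pt "0.58 0 0 0.08 0 0 0" --pt "0.58 0 0 0.11 0 0 0" --pt "0.58 0 0 0.135 0 0 0" --pt "0.58 0 0 0.15 0 0 0" --pt "0.58 0 0 0.16 0 0 0" --pt "0.58 0 0 0.166 0 0 0" --pt "0.58 0 0 0.169 0 0 0" --pt "0.58 0 0 0.169 0 0 0" --pt "0.58 0 0 0.169 0 0 0"

```text
clock: 15.3
eef_pos: [0.5876, -0.1556, 0.0221]
tcp_rot: [179.9, 0.0, 88.6]
force: [-0.5, -0.2, -0.2]
gripper_width: 0.583
finger_force: 8.7
```

Request:
servo_tool --pt "0.58 0 0 0.001 0 0 0" --pt "0.58 0 0 0.002 0 0 0" --pt "0.58 0 0 0.003 0 0 0" --pt "0.58 0 0 0.003 0 0 0" --pt "0.58 0 0 0.003 0 0 0"

```text
clock: 15.8
eef_pos: [0.587, -0.1554, 0.0182]
tcp_rot: [-180.0, 0.0, 88.6]
force: [-1.9, -0.6, -0.8]
gripper_width: 0.585
finger_force: 9.1
```

Request:
servo_tool --pt "0.58 0 0 0.001 0 0 0" --pt "0.58 0 0 0.0015 0 0 0" --pt "0.58 0 0 0.002 0 0 0" --pt "0.58 0 0 0.002 0 0 0"

```text
clock: 16.2
eef_pos: [0.5871, -0.1554, 0.0162]
tcp_rot: [-180.0, 0.0, 88.6]
force: [-3.5, -0.2, -0.6]
gripper_width: 0.579
finger_force: 9.0
```

Request:
servo_tool --pt "0.58 0 0 0.0005 0 0 0" --pt "0.58 0 0 0.001 0 0 0" --pt "0.58 0 0 0.001 0 0 0"

```text
clock: 16.5
eef_pos: [0.5872, -0.1554, 0.0153]
tcp_rot: [-180.0, 0.0, 88.6]
force: [-3.2, -0.2, 1.3]
gripper_width: 0.58
finger_force: 9.2
```

Request:
servo_tool --pt "0.585 0 0 0 0 0 0" --pt "0.59 0 0 0 0 0 0" --pt "0.61 0 0 0 0 0 0" --pt "0.65 0 0 0 0 0 0" --pt "0.7 0 0 0 0 0 0" --pt "0.7 0 0 0 0 0 0" --pt "0.7 0 0 -0.01 0 0 0" --pt "0.7 0 0 -0.03 0 0 0" --pt "0.7 0 0 -0.06 0 0 0" --pt "0.7 0 0 -0.1 0 0 0" --pt "0.9 0 0 -0.14 0 0 0" --pt "1 0 0 -0.18 0 0 0" --pt "1 0 0 -0.2 0 0 0"

```text
clock: 17.8
eef_pos: [0.588, -0.1556, 0.2202]
tcp_rot: [179.7, 0.1, 88.6]
force: [-0.2, -0.7, -0.6]
gripper_width: 1.001
finger_force: 0.0
```

Run:
```python
from h import *
T=load('top3');S=load('scene3')
# barrels b,c
t=lambda x,y:(150+(x-.5)/4,120+(y-.5)/4)
for n,a in dict(b=((659,108),(600,137),(718,98)),c=((670,374),(610,390),(732,370))).items():
  print(n,onz(T,t(*a[0]),.058))
  d=onz(T,t(*a[2]),.031)-onz(T,t(*a[1]),.031);print(np.degrees(np.arctan2(d[1],d[0])),(onz(T,t(*a[2]),.031)+onz(T,t(*a[1]),.031))/2)
print(arm.sense()['joints'])
to((.670,.146,.2),(180,0,110));to((.434,.131,.2),(180,0,100))
```

```text
b [0.67189345 0.14578763 0.058     ]
-69.88557764600382 [0.67206276 0.14598282 0.031     ]
c [0.43546381 0.13085192 0.058     ]
-79.3284284846061 [0.4343828  0.13001868 0.031     ]
[-2.20774742e+01  1.26025180e+01  7.89501839e+01  4.68909877e-03
  8.81376010e+01 -2.06864038e+01]
shift [0.3035 0.0745 0.02  ] turn [  0.27   0.16 -21.39]
shift [ 0.2828 -0.161   0.0188] turn [  0.28   0.13 -11.39]
```

Request:
servo_tool --pt "1 0.03 0.007 0 0 0 -3" --pt "1 0.08 0.02 0.01 0 0 -8" --pt "1 0.13 0.03 0.02 0 0 -15" --pt "1 0.18 0.044 0.02 0 0 -21.4" --pt "1 0.23 0.056 0.02 0 0 -21.4" --pt "1 0.27 0.066 0.02 0 0 -21.4" --pt "1 0.3 0.074 0.02 0 0 -21.4" --pt "1 0.304 0.074 0.02 0 0 -21.4" --pt "1 0.304 0.074 0.02 0 0 -21.4" --pt "1 0.304 0.074 0.02 0 0 -21.4"

```text
clock: 18.8
eef_pos: [0.6686, 0.1459, 0.1957]
tcp_rot: [180.0, 0.0, 110.0]
force: [-0.1, -1.7, -0.9]
gripper_width: 1.001
finger_force: 0.0
```

Run:
```python
from h import *
c=snap('wrist','w5'); snap('scene','scene5')
print(proj(c,(.6715,.146,.056)), arm.sense()['eef_pos'])
f=c['frame'][:,:,::-1]; o=np.zeros((600,800,3),np.uint8); o[:400,:640]=f
o[400:580,:300]=cv2.resize(load('scene5')['frame'][130:250,90:290,::-1],(300,180)); cv2.imwrite('pics/m5.png',o)
```

```text
[327.61671656 193.82673334] [0.66863481 0.14546162 0.195733  ]
```

View pics/m5.png

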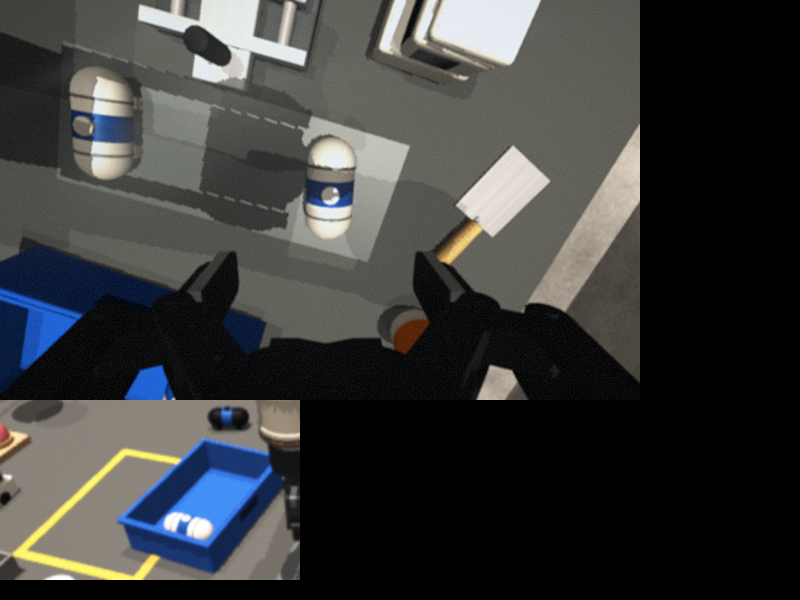

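The wrist view shows this barrel with its dot at (331,195) and ends at (332,137) and (327,238), so it leans about 2.5°. The scene crop shows the first barrel lying flat in the tote, which has not moved.

Run:
```python
from h import *
W=load('w5'); S=load('scene0')
print(onz(W,(331,195),.057), tri((W,(331,195)),(S,(260+97.5/2.8,180+205/2.8))))
a,b=onz(W,(332,137),.031),onz(W,(327,238),.031); print((a+b)/2,np.degrees(np.arctan2(*(a-b)[1::-1])),a-b)
to((.6715,.146,.010),(180,0,108))
```

```text
[0.67494433 0.14625082 0.057     ] [0.67385038 0.14962015 0.06357355]
[0.67410169 0.14499034 0.031     ] 107.45654338045689 [-0.03318393  0.105525    0.        ]
shift [-0.0004  0.0028  0.1857] turn [0.02 0.02 1.92]
```

Request:
servo_tool --pt "1 -0.001 0.004 0.04 0 0 2.3" --pt "1 -0.001 0.004 0.08 0 0 2.3" --pt "1 -0.001 0.004 0.12 0 0 2.3" --pt "1 -0.001 0.004 0.15 0 0 2.3" --pt "1 -0.001 0.004 0.17 0 0 2.3" --pt "1 -0.001 0.004 0.18 0 0 2.3" --pt "1 -0.001 0.004 0.185 0 0 2.3" --pt "0.9 -0.001 0.004 0.185 0 0 2.3" --pt "0.8 -0.001 0.004 0.185 0 0 2.3" --pt "0.7 -0.001 0.004 0.185 0 0 2.3" --pt "0.65 -0.001 0.004 0.185 0 0 2.3" --pt "0.62 -0.001 0.004 0.185 0 0 2.3" --pt "0.6 -0.001 0.004 0.185 0 0 2.3" --pt "0.592 -0.001 0.004 0.185 0 0 2.3" --pt "0.588 -0.001 0.004 0.185 0 0 2.3" --pt "0.588 -0.001 0.004 0.185 0 0 2.3"

```text
clock: 20.5
eef_pos: [0.6728, 0.1471, 0.0104]
tcp_rot: [180.0, 0.0, 107.7]
force: [0.1, 1.3, 0.4]
gripper_width: 0.584
finger_force: 0.4
```

Request:
servo_tool --pt "0.586 0 0 0 0 0 0" --pt "0.584 0 0 0 0 0 0" --pt "0.583 0 0 0 0 0 0" --pt "0.582 0 0 0 0 0 0" --pt "0.582 0 0 0 0 0 0"

```text
clock: 21.0
eef_pos: [0.6728, 0.1471, 0.0104]
tcp_rot: [180.0, 0.0, 107.7]
force: [1.4, -0.1, 1.3]
gripper_width: 0.585
finger_force: 5.9
```

Request:
servo_tool --pt "0.58 0 0 0 0 0 0" --pt "0.58 0 0 0 0 0 0" --pt "0.58 0 0 -0.005 0 0 0" --pt "0.58 0 0 -0.02 0 0 0" --pt "0.58 0 0 -0.05 0 0 0" --pt "0.58 0 0 -0.09 0 0 0" --pt "0.58 0 0 -0.13 0 0 0" --pt "0.58 0 0 -0.16 0 0 0" --pt "0.58 -0.015 -0.016 -0.175 0 0 2" --pt "0.58 -0.04 -0.044 -0.18 0 0 5" --pt "0.58 -0.07 -0.077 -0.18 0 0 8" --pt "0.58 -0.1 -0.11 -0.18 0 0 11" --pt "0.58 -0.13 -0.143 -0.18 0 0 14" --pt "0.58 -0.16 -0.176 -0.18 0 0 17" --pt "0.58 -0.19 -0.208 -0.18 0 0 19.1" --pt "0.58 -0.21 -0.23 -0.18 0 0 19.1" --pt "0.58 -0.225 -0.246 -0.18 0 0 19.1" --pt "0.58 -0.2335 -0.2553 -0.18 0 0 19.1" --pt "0.58 -0.2335 -0.2553 -0.18 0 0 19.1" --pt "0.58 -0.2335 -0.2553 -0.18 0 0 19.1"

```text
clock: 23.0
eef_pos: [0.5008, -0.1525, 0.1907]
tcp_rot: [180.0, -0.0, 88.6]
force: [-0.5, 0.5, -0.6]
gripper_width: 0.584
finger_force: 9.3
```

Run:
```python
from h import *
snap('wrist','w6'); snap('scene','scene6')
a=[load(n)['frame'] for n in('w6','scene6','scene3')]
o=np.zeros((600,800,3),np.uint8); o[:250,:400]=cv2.resize(a[0],(400,250))[:,:,::-1]; o[:300,400:]=cv2.resize(a[1][120:270,90:290,::-1],None,fx=2,fy=2,interpolation=cv2.INTER_CUBIC);o[300:,400:]=cv2.resize(a[2][120:270,90:290,::-1],None,fx=2,fy=2,interpolation=cv2.INTER_CUBIC); cv2.imwrite('pics/m6.png',o)
d=np.abs(a[1].astype(int)-a[2]).sum(2)>60; print(d[220:250,170:235].sum())
to((.5005,-.153,.19),(180,0,88.6))
```

```text
206
shift [-0.0009 -0.0004  0.0004] turn [ 0.   -0.01  0.05]
```

View pics/m6.png

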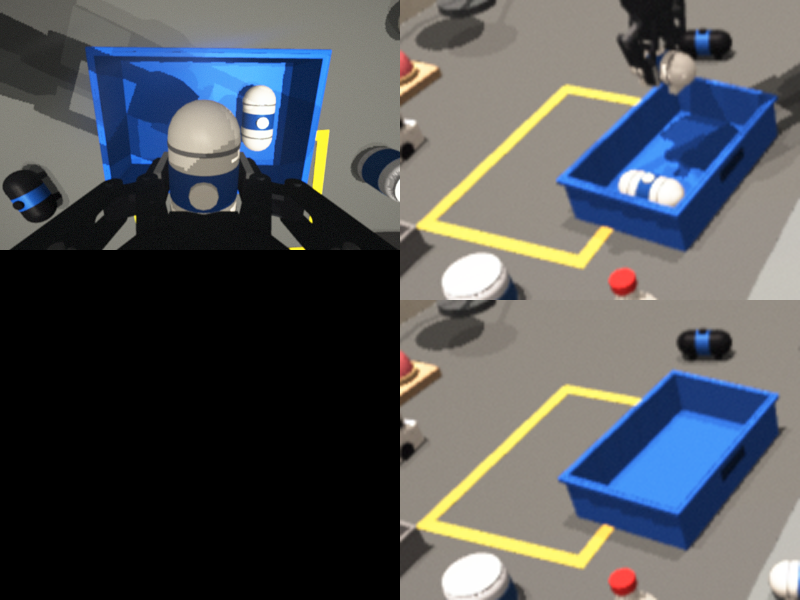

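The wrist and scene views show the tote in place to within a few mm. Barrel one lies feet-down on the far side, and the second hangs over the middle with a clear gap, so I'll lower it.

Request:
servo_tool --pt "0.58 0 0 0.02 0 0 0" --pt "0.58 0 0 0.05 0 0 0" --pt "0.58 0 0 0.08 0 0 0" --pt "0.58 0 0 0.11 0 0 0" --pt "0.58 0 0 0.135 0 0 0" --pt "0.58 0 0 0.15 0 0 0" --pt "0.58 0 0 0.16 0 0 0" --pt "0.58 0 0 0.166 0 0 0" --pt "0.58 0 0 0.169 0 0 0" --pt "0.58 0 0 0.171 0 0 0" --pt "0.58 0 0 0.172 0 0 0" --pt "0.58 0 0 0.173 0 0 0" --pt "0.58 0 0 0.174 0 0 0" --pt "0.58 0 0 0.174 0 0 0" --pt "0.58 0 0 0.174 0 0 0"

```text
clock: 24.6
eef_pos: [0.5005, -0.153, 0.0164]
tcp_rot: [180.0, 0.0, 88.6]
force: [-0.2, -0.2, -1.5]
gripper_width: 0.579
finger_force: 9.2
```

Request:
servo_tool --pt "0.58 0 0 0.0005 0 0 0" --pt "0.58 0 0 0.001 0 0 0" --pt "0.58 0 0 0.0015 0 0 0" --pt "0.58 0 0 0.0015 0 0 0"

```text
clock: 25.0
eef_pos: [0.5005, -0.153, 0.0153]
tcp_rot: [180.0, 0.0, 88.6]
force: [-2.0, 0.5, 7.6]
gripper_width: 0.583
finger_force: 9.9
```

Request:
servo_tool --pt "0.585 0 0 0 0 0 0" --pt "0.59 0 0 0 0 0 0" --pt "0.61 0 0 0 0 0 0" --pt "0.65 0 0 0 0 0 0" --pt "0.7 0 0 0 0 0 0" --pt "0.7 0 0 0 0 0 0" --pt "0.7 0 0 -0.01 0 0 0" --pt "0.7 0 0 -0.03 0 0 0" --pt "0.7 0 0 -0.06 0 0 0" --pt "0.7 0 0 -0.1 0 0 0" --pt "0.9 0 0 -0.14 0 0 0" --pt "1 0 0 -0.18 0 0 0" --pt "1 0.05 -0.012 -0.18 0 0 -3" --pt "1 0.1 -0.024 -0.18 0 0 -6" --pt "1 0.15 -0.035 -0.18 0 0 -9" --pt "1 0.2 -0.047 -0.18 0 0 -11.6" --pt "1 0.25 -0.059 -0.18 0 0 -11.6" --pt "1 0.282 -0.073 -0.18 0 0 -11.6" --pt "1 0.282 -0.073 -0.18 0 0 -11.6" --pt "1 0.282 -0.073 -0.18 0 0 -11.6"

```text
clock: 27.0
eef_pos: [0.4342, 0.1314, 0.1955]
tcp_rot: [180.0, 0.0, 100.3]
force: [0.1, -1.0, 0.0]
gripper_width: 1.001
finger_force: 0.0
```

Run:
```python
from h import *
c=snap('wrist','w7'); snap('scene','scene7')
print(proj(c,(.4345,.131,.057)), arm.sense()['eef_pos'])
f=c['frame'][:,:,::-1]; o=np.zeros((600,800,3),np.uint8); o[:400,:640]=f
o[400:580,:300]=cv2.resize(load('scene7')['frame'][130:250,90:290,::-1],(300,180)); cv2.imwrite('pics/m7.png',o)
```

```text
[324.93461288 193.76372102] [0.43470125 0.13006899 0.19519369]
```

View pics/m7.png

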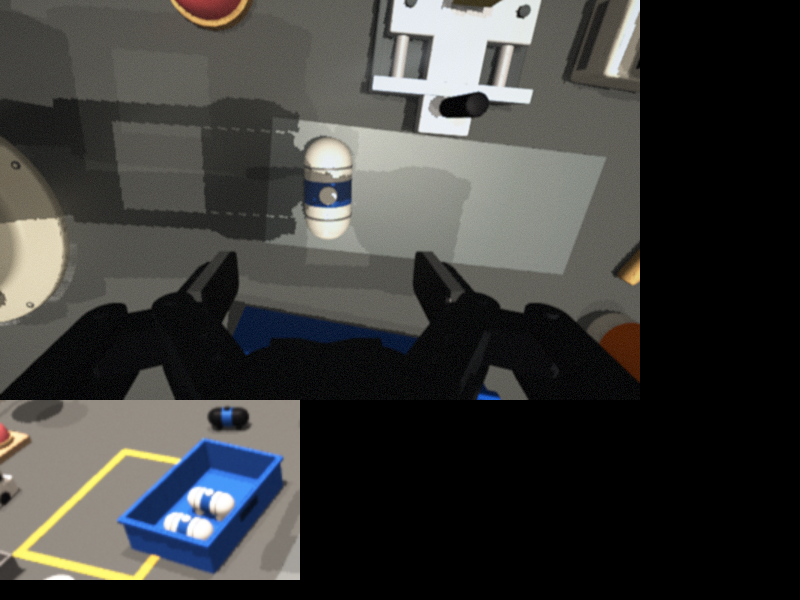

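The wrist view shows the last barrel upright in the image, with its dot at (328,195) and ends at (328,137) and (328,239). Two barrels lie flat in the tote.

Request:
servo_tool --pt "1 0 0.001 0.04 0 0 0" --pt "1 0 0.001 0.08 0 0 0" --pt "1 0 0.001 0.12 0 0 0" --pt "1 0 0.001 0.15 0 0 0" --pt "1 0 0.001 0.17 0 0 0" --pt "1 0 0.001 0.18 0 0 0" --pt "1 0 0.001 0.185 0 0 0" --pt "0.9 0 0.001 0.185 0 0 0" --pt "0.8 0 0.001 0.185 0 0 0" --pt "0.7 0 0.001 0.185 0 0 0" --pt "0.65 0 0.001 0.185 0 0 0" --pt "0.62 0 0.001 0.185 0 0 0" --pt "0.6 0 0.001 0.185 0 0 0" --pt "0.592 0 0.001 0.185 0 0 0" --pt "0.586 0 0.001 0.185 0 0 0" --pt "0.584 0 0.001 0.185 0 0 0" --pt "0.582 0 0.001 0.185 0 0 0" --pt "0.582 0 0.001 0.185 0 0 0"

```text
clock: 28.9
eef_pos: [0.4355, 0.1309, 0.0099]
tcp_rot: [180.0, 0.0, 100.2]
force: [1.5, -0.1, 2.6]
gripper_width: 0.586
finger_force: 5.1
```

Request:
servo_tool --pt "0.58 0 0 0 0 0 0" --pt "0.58 0 0 0 0 0 0" --pt "0.58 0 0 -0.005 0 0 0" --pt "0.58 0 0 -0.02 0 0 0" --pt "0.58 0 0 -0.05 0 0 0" --pt "0.58 0 0 -0.09 0 0 0" --pt "0.58 0 0 -0.13 0 0 0" --pt "0.58 0 0 -0.16 0 0 0" --pt "0.58 -0.015 -0.004 -0.175 0 0 2" --pt "0.58 -0.045 -0.012 -0.18 0 0 4" --pt "0.58 -0.08 -0.021 -0.18 0 0 6" --pt "0.58 -0.115 -0.031 -0.18 0 0 8" --pt "0.58 -0.15 -0.04 -0.18 0 0 10" --pt "0.58 -0.185 -0.049 -0.18 0 0 11.6" --pt "0.58 -0.22 -0.058 -0.18 0 0 11.6" --pt "0.58 -0.245 -0.065 -0.18 0 0 11.6" --pt "0.58 -0.265 -0.07 -0.18 0 0 11.6" --pt "0.58 -0.2733 -0.0725 -0.18 0 0 11.6" --pt "0.58 -0.2733 -0.0725 -0.18 0 0 11.6" --pt "0.58 -0.2733 -0.0725 -0.18 0 0 11.6"

```text
clock: 30.9
eef_pos: [0.4124, -0.1502, 0.1898]
tcp_rot: [-180.0, -0.0, 88.6]
force: [-0.6, 0.2, -1.1]
gripper_width: 0.584
finger_force: 8.8
```

Run:
```python
from h import *
snap('wrist','w8'); snap('scene','scene8');snap('top','top8')
a=[load(n)['frame'] for n in('w8','scene8','top8')]
o=np.zeros((600,800,3),np.uint8); o[:250,:400]=cv2.resize(a[0],(400,250))[:,:,::-1]; o[:300,400:]=cv2.resize(a[1][120:270,90:290,::-1],None,fx=2,fy=2,interpolation=cv2.INTER_CUBIC);o[250:,:400]=cv2.resize(a[2][120:260,350:510,::-1],None,fx=2.5,fy=2.5,interpolation=cv2.INTER_CUBIC); cv2.imwrite('pics/m8.png',o)
to((.4125,-.151,.19),(180,0,88.6))
```

```text
shift [-0.001  -0.     -0.0001] turn [ 0.   -0.    0.06]
```

View pics/m8.png

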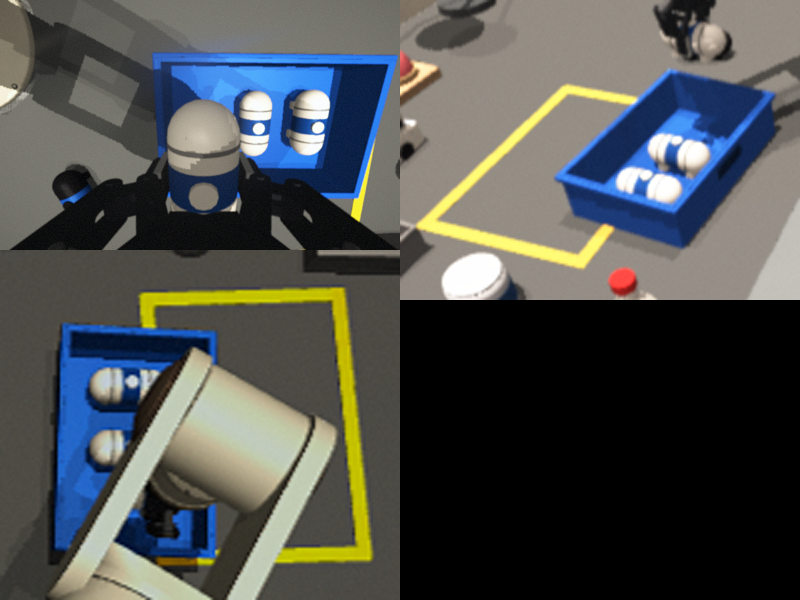

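The top and scene views show the tote shifted about 5 mm toward -y, with both packed barrels flat. I'll follow that shift by 5 mm and lower the third.

Request:
servo_tool --pt "0.58 -0.005 -0.002 0.02 0 0 0" --pt "0.58 -0.005 -0.002 0.05 0 0 0" --pt "0.58 -0.005 -0.002 0.08 0 0 0" --pt "0.58 -0.005 -0.002 0.11 0 0 0" --pt "0.58 -0.005 -0.002 0.135 0 0 0" --pt "0.58 -0.005 -0.002 0.15 0 0 0" --pt "0.58 -0.005 -0.002 0.16 0 0 0" --pt "0.58 -0.005 -0.002 0.166 0 0 0" --pt "0.58 -0.005 -0.002 0.169 0 0 0" --pt "0.58 -0.005 -0.002 0.171 0 0 0" --pt "0.58 -0.005 -0.002 0.172 0 0 0" --pt "0.58 -0.005 -0.002 0.173 0 0 0" --pt "0.58 -0.005 -0.002 0.1735 0 0 0" --pt "0.58 -0.005 -0.002 0.1735 0 0 0" --pt "0.58 -0.005 -0.002 0.1735 0 0 0"

```text
clock: 32.55
eef_pos: [0.4109, -0.1557, 0.0168]
tcp_rot: [179.9, 0.0, 88.6]
force: [5.1, -0.3, 2.2]
gripper_width: 0.58
finger_force: 9.9
```

Request:
servo_tool --pt "0.58 0 0 0.0005 0 0 0" --pt "0.58 0 0 0.001 0 0 0" --pt "0.58 0 0 0.001 0 0 0"

```text
clock: 32.85
eef_pos: [0.4106, -0.1558, 0.0156]
tcp_rot: [180.0, 0.0, 88.6]
force: [4.2, -0.4, 1.3]
gripper_width: 0.578
finger_force: 9.9
```

Request:
servo_tool --pt "0.585 0 0 0 0 0 0" --pt "0.59 0 0.001 0 0 0 0" --pt "0.61 0 0.002 0 0 0 0" --pt "0.63 0 0.002 0 0 0 0" --pt "0.65 0 0.002 0 0 0 0" --pt "0.65 0 0.002 0 0 0 0" --pt "0.65 0 0.002 -0.01 0 0 0" --pt "0.65 0 0.002 -0.03 0 0 0" --pt "0.65 0 0.002 -0.06 0 0 0" --pt "0.65 0 0.002 -0.1 0 0 0" --pt "0.9 0 0.002 -0.14 0 0 0" --pt "1 0 0.002 -0.18 0 0 0"

```text
clock: 34.05
eef_pos: [0.4118, -0.1557, 0.1978]
tcp_rot: [180.0, 0.0, 88.6]
force: [0.1, -0.3, 0.3]
gripper_width: 0.964
finger_force: 0.0
```

Request:
servo_tool --pt "1 0.05 0.014 0 0 0 -8" --pt "1 0.1 0.028 0 0 0 -16" --pt "1 0.15 0.042 0 0 0 -24" --pt "1 0.2 0.056 0 0 0 -32" --pt "1 0.25 0.07 0 0 0 -40" --pt "1 0.3 0.084 0 0 0 -48" --pt "1 0.35 0.098 0 0 0 -56" --pt "1 0.3907 0.1096 0 0 0 -64" --pt "1 0.3907 0.1096 0 0 0 -72" --pt "1 0.3907 0.1096 0 0 0 -80" --pt "1 0.3907 0.1096 0 0 0 -88" --pt "1 0.3907 0.1096 0 0 0 -97" --pt "1 0.3907 0.1096 0 0 0 -97" --pt "1 0.3907 0.1096 0 0 0 -97" --pt "1 0.3907 0.1096 0 0 0 -97" --pt "1 0.3907 0.1096 0 0 0 -97"

```text
clock: 35.65
eef_pos: [0.5314, 0.2319, 0.1954]
tcp_rot: [-180.0, 0.0, -174.5]
force: [0.3, -0.4, 0.1]
gripper_width: 1.0
finger_force: 0.0
```

Run:
```python
from h import *
snap('wrist','w9'); snap('scene','scene9');snap('top','top9')
a=[load(n)['frame'] for n in('w9','scene9','top9')]
o=np.zeros((600,800,3),np.uint8); o[:250,:400]=cv2.resize(a[0],(400,250))[:,:,::-1]; o[:300,400:]=cv2.resize(a[1][120:270,90:290,::-1],None,fx=2,fy=2,interpolation=cv2.INTER_CUBIC);o[250:,:400]=cv2.resize(a[2][120:260,350:510,::-1],None,fx=2.5,fy=2.5,interpolation=cv2.INTER_CUBIC); cv2.imwrite('pics/m9.png',o)
print(proj(load('w9'),(.5317,.2321,.102)),proj(load('w9'),(.5317,.2321,.044)))
to((.5317,.2321,.062),(180,0,185.6))
```

```text
[325.87961182 206.28543363] [325.78832723 190.42184826]
shift [-3.000e-04  1.000e-04  1.333e-01] turn [-0.01 -0.01 -0.06]
```

View pics/m9.png

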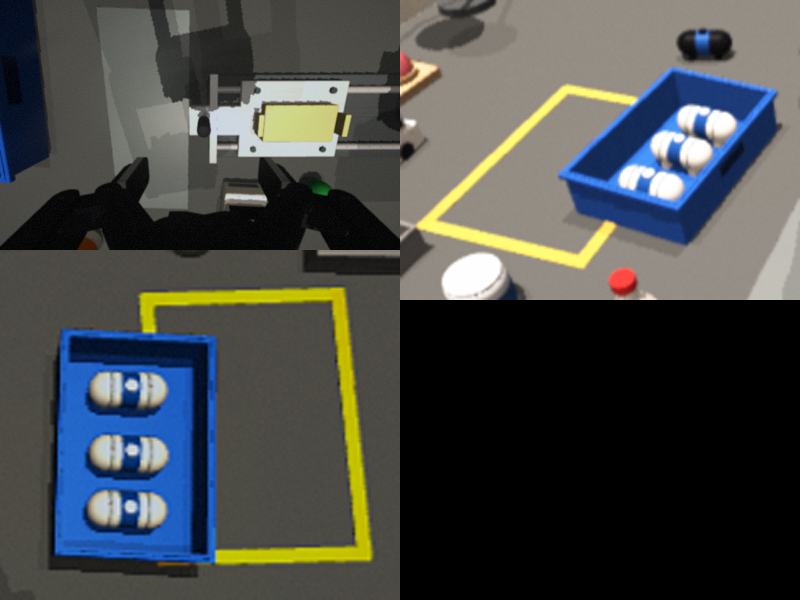

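All three barrels lie flat in the tote, whose rim corners in the crop are now about (61,80), (217,86), (215,312) and (55,304). The wrist view has the post at about (325,202), as predicted. Now I'll push the shuttle home.

Request:
servo_tool --pt "1 0 0 0.04 0 0 0" --pt "1 0 0 0.08 0 0 0" --pt "1 0 0 0.115 0 0 0" --pt "1 0 0 0.133 0 0 0" --pt "0.6 0 0 0.133 0 0 0" --pt "0.2 0 0 0.133 0 0 0" --pt "0.2 0 0 0.133 0 0 0" --pt "0.2 0 0 0.133 0 0 0" --pt "0.2 0 0 0.133 0 0 0" --pt "0.2 0 0 0.133 0 0 0" --pt "0.2 0 0 0.133 0 0 0" --pt "0.2 0 0 0.133 0 0 0"

```text
clock: 37.0
eef_pos: [0.5319, 0.2322, 0.0635]
tcp_rot: [180.0, 0.1, -174.4]
force: [-1.1, -0.2, 7.0]
gripper_width: 0.226
finger_force: 21.5
```

Request:
servo_tool --pt "0.2 0 0.01 0 0 0 0" --pt "0.2 0 0.03 0 0 0 0" --pt "0.2 0 0.05 0 0 0 0" --pt "0.2 0 0.07 0 0 0 0" --pt "0.2 0 0.09 0 0 0 0" --pt "0.2 0 0.11 0 0 0 0" --pt "0.2 0 0.13 0 0 0 0" --pt "0.2 0 0.15 0 0 0 0" --pt "0.2 0 0.17 0 0 0 0" --pt "0.2 0 0.185 0 0 0 0" --pt "0.2 0 0.195 0 0 0 0" --pt "0.2 0 0.202 0 0 0 0" --pt "0.2 0 0.206 0 0 0 0" --pt "0.2 0 0.208 0 0 0 0" --pt "0.2 0 0.209 0 0 0 0" --pt "0.2 0 0.21 0 0 0 0" --pt "0.2 0 0.21 0 0 0 0"

```text
clock: 38.7
eef_pos: [0.5114, 0.4412, 0.0635]
tcp_rot: [180.0, 0.1, -174.4]
force: [-0.1, -1.5, 6.3]
gripper_width: 0.23
finger_force: 21.4
```

Request:
servo_tool --pt "0.2 0 0.001 0 0 0 0" --pt "0.2 0 0.0015 0 0 0 0" --pt "0.2 0 0.0015 0 0 0 0"

```text
clock: 39.0
eef_pos: [0.5114, 0.4413, 0.0634]
tcp_rot: [-179.9, 0.1, -174.4]
force: [-1.1, -14.0, 10.7]
gripper_width: 0.227
finger_force: 22.0
```

The shuttle is against its home stop. I'll release it, rise, and measure the tote again.

Request:
servo_tool --pt "0.4 0 -0.0015 0 0 0 0" --pt "0.7 0 -0.0015 0 0 0 0" --pt "1 0 -0.0015 0 0 0 0" --pt "1 0 -0.0015 0 0 0 0" --pt "1 0 -0.0015 -0.04 0 0 0" --pt "1 0 -0.0015 -0.08 0 0 0" --pt "1 0 -0.0015 -0.12 0 0 0" --pt "1 0 -0.0015 -0.13 0 0 0"

```text
clock: 39.8
eef_pos: [0.5119, 0.4419, 0.1975]
tcp_rot: [179.8, 0.3, -174.4]
force: [0.1, -0.1, -0.5]
gripper_width: 1.0
finger_force: 0.0
```

Run:
```python
from h import *
snap('wrist','w10');snap('scene','scene10');snap('top','top10')
for a,b,r in(('top9','top10',(slice(130,260),slice(360,450))),('scene9','scene10',(slice(150,250),slice(170,285)))):
  print((np.abs(load(a)['frame'][r].astype(int)-load(b)['frame'][r]).sum(2)>90).sum())
t=cv2.resize(load('top10')['frame'][140:260,365:445,::-1],None,fx=5,fy=5,interpolation=cv2.INTER_CUBIC)
s=cv2.resize(load('scene10')['frame'][145:250,165:285,::-1],None,fx=3.33,fy=3.33,interpolation=cv2.INTER_CUBIC)
o=np.zeros((600,800,3),np.uint8);o[:600,:400]=t; o[:s.shape[0],400:400+s.shape[1]]=s[:,:400]
o[355:600,400:]=cv2.resize(load('w10')['frame'][:,:,::-1],(400,245)); cv2.imwrite('pics/m10.png',o)
```

```text
0
0
```

View pics/m10.png

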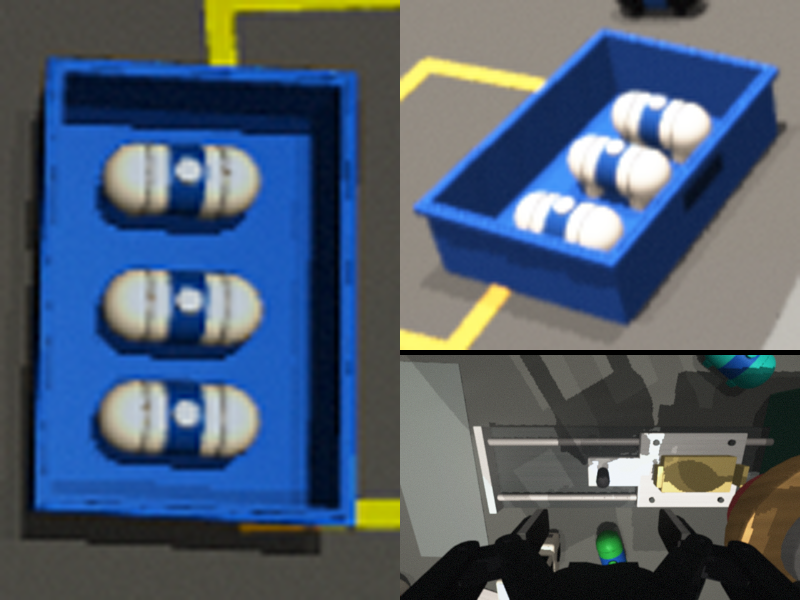

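The top crop shows the outer rim corners at (47,57), (356,72), (355,524) and (34,511). The barrels lie in one layer, and the wrist view shows the shuttle back under the pad.

Run:
```python
from h import *
T=load('top10');S=load('scene10')
t=[(47,57),(356,72),(355,524),(34,511)]; s=[(614,264),(416,210),(602,31),(779,69)]
t=[(365+(a-2)/5,140+(b-2)/5) for a,b in t]; s=[(165+(a-401)/3.33,145+(b-1)/3.33) for a,b in s]
P=[tri((T,a),(S,b)) for a,b in zip(t,s)]; print(np.array(P).round(3)); quad(P)
quad([onz(T,a,.085) for a in t]); quad([onz(S,a,.085) for a in s])
for a in((188,168),(188,298),(188,412)): print(onz(T,(365+(a[0]-2)/5,140+(a[1]-2)/5),.063))
print(arm.sense()['joints'])
```

```text
[[ 0.652 -0.059  0.086]
 [ 0.645 -0.269  0.083]
 [ 0.337 -0.26   0.084]
 [ 0.34  -0.05   0.083]]
centre [ 0.4935 -0.1594  0.0841] len 0.3101495681123362 wid 0.21048631701695372 ang -1.6320402297265761 ang2 -1.375255217375155
centre [ 0.4936 -0.1595  0.085 ] len 0.3104448181841602 wid 0.21071000334493878 ang -1.707455962357978 ang2 -1.397172060333775
centre [ 0.4946 -0.1581  0.085 ] len 0.30828016588784984 wid 0.20799850595502586 ang -1.7365410538523505 ang2 -1.0630444749125956
[ 0.5813985 -0.1587981  0.063    ]
[ 0.48997326 -0.15752699  0.063     ]
[ 0.41148183 -0.15643571  0.063     ]
[ 3.42737359e+01  2.13946428e+01  7.09333247e+01 -9.45945917e-04
  8.76556899e+01 -6.13307750e+01]
```

Request:
servo_tool --pt "0.45 0 -0.04 0 0 0 1" --pt "0.45 0.01 -0.09 0 0 0 3" --pt "0.45 0.02 -0.14 0 0 0 5" --pt "0.45 0.03 -0.19 0 0 0 7.1" --pt "0.45 0.04 -0.24 0 0 0 7.1" --pt "0.45 0.045 -0.29 0 0 0 7.1" --pt "0.45 0.05 -0.34 0 0 0 7.1" --pt "0.45 0.055 -0.39 0 0 0 7.1" --pt "0.45 0.06 -0.44 0 0 0 7.1" --pt "0.45 0.0648 -0.48 0 0 0 7.1" --pt "0.45 0.0648 -0.4997 0 0 0 7.1" --pt "0.45 0.0648 -0.4997 0 0 0 7.1" --pt "0.45 0.0648 -0.4997 0 0 0 7.1" --pt "0.45 0.0648 -0.4997 0 0 0 7.1"

```text
clock: 41.35
eef_pos: [0.4949, -0.0618, 0.1914]
tcp_rot: [180.0, -0.1, 178.5]
force: [-0.7, -0.3, -0.2]
gripper_width: 0.449
finger_force: 0.0
```

Run:
```python
from h import *
c=snap('wrist','w11'); print(arm.sense()['gripper_width']); to((.4963,-.0617,.053),(180,0,178.5))
print(proj(c,(.4963,-.0617,.085)),proj(c,(.652,-.056,.085)),proj(c,(.34,-.051,.085)))
f=c['frame'].astype(int); b=(f[:,:,2]>f[:,:,0]*1.8)&(f[:,:,2]>70)
for r in (60,100,140,180,220): x=np.where(b[r])[0]; print(r,x.max() if len(x) else None, x.min() if len(x) else None)
```

```text
0.45073979582029877
shift [-1.400e-03 -1.000e-04  1.387e-01] turn [ 0.02 -0.06  0.06]
[325.6469565 203.4149413] [334.96638453 350.02133085] [334.99278797  -1.92619037]
60 332 63
100 333 71
140 332 79
180 332 88
220 332 96
```

View pics/w11.png

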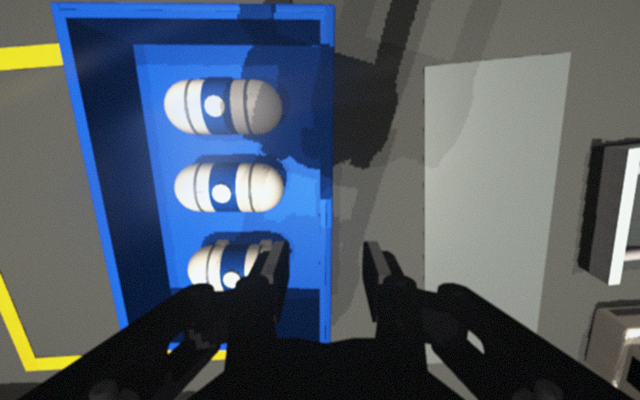

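The wrist view shows the tote's near rim edge at column 332, within 3 px of prediction. The fingers straddle it, and the gap between the outer two barrels is around row 230. I'll grip the wall opposite that gap so the inner finger clears the barrels.

Request:
servo_tool --pt "0.42 -0.02 0 0 0 0 0" --pt "0.42 -0.043 0 0.02 0 0 0" --pt "0.42 -0.043 0 0.06 0 0 0" --pt "0.42 -0.043 0 0.09 0 0 0" --pt "0.42 -0.043 0 0.11 0 0 0" --pt "0.42 -0.043 0 0.125 0 0 0" --pt "0.42 -0.043 0 0.135 0 0 0" --pt "0.42 -0.043 0 0.138 0 0 0" --pt "0.42 -0.043 0 0.138 0 0 0"

```text
clock: 42.3
eef_pos: [0.5383, -0.0634, 0.0544]
tcp_rot: [-180.0, -0.0, 178.5]
force: [-0.2, 0.2, 0.8]
gripper_width: 0.415
finger_force: 0.0
```

Request:
servo_tool --pt "0.3 0 0 0 0 0 0" --pt "0.2 0 0 0 0 0 0" --pt "0.15 0 0 0 0 0 0" --pt "0.1 0 0 0 0 0 0" --pt "0.05 0 0 0 0 0 0" --pt "0 0 0 0 0 0 0" --pt "0 0 0 0 0 0 0" --pt "0 0 0 0 0 0 0" --pt "0 0 0 0 0 0 0" --pt "0 0 0 0 0 0 0" --force 25

```text
clock: 43.3
eef_pos: [0.5383, -0.0641, 0.0547]
tcp_rot: [-180.0, 0.0, 178.5]
force: [-2.4, -3.1, 7.0]
gripper_width: 0.055
finger_force: 25.3
```

Request:
servo_tool --pt "0 0 -0.002 0 0 0 0" --pt "0 0 -0.006 0 0 0 0" --pt "0 -0.001 -0.012 0 0 0 0" --pt "0 -0.003 -0.02 0 0 0 -0.3" --pt "0 -0.005 -0.029 0 0 0 -0.6" --pt "0 -0.008 -0.039 0 0 0 -0.9" --pt "0 -0.01 -0.049 0 0 0 -1.2" --pt "0 -0.013 -0.059 0 0 0 -1.5" --pt "0 -0.016 -0.069 0 0 0 -1.8" --pt "0 -0.018 -0.078 0 0 0 -2" --pt "0 -0.02 -0.085 0 0 0 -2.2" --pt "0 -0.021 -0.09 0 0 0 -2.2" --pt "0 -0.021 -0.09 0 0 0 -2.2"

```text
clock: 44.6
eef_pos: [0.5572, -0.1545, 0.0547]
tcp_rot: [180.0, 0.0, -179.3]
force: [-0.6, -0.9, 5.9]
gripper_width: 0.054
finger_force: 33.1
```

Request:
servo_tool --pt "0 0 -0.002 0 0 0 0" --pt "0 0 -0.006 0 0 0 0" --pt "0 -0.001 -0.012 0 0 0 0" --pt "0 -0.003 -0.02 0 0 0 -0.3" --pt "0 -0.005 -0.029 0 0 0 -0.6" --pt "0 -0.008 -0.039 0 0 0 -0.9" --pt "0 -0.01 -0.049 0 0 0 -1.2" --pt "0 -0.013 -0.059 0 0 0 -1.5" --pt "0 -0.016 -0.069 0 0 0 -1.8" --pt "0 -0.018 -0.078 0 0 0 -2" --pt "0 -0.019 -0.086 0 0 0 -2.1" --pt "0 -0.02 -0.09 0 0 0 -2.1" --pt "0 -0.02 -0.092 0 0 0 -2.1" --pt "0 -0.02 -0.092 0 0 0 -2.1" --pt "0.1 -0.02 -0.092 0 0 0 -2.1" --pt "0.25 -0.02 -0.092 0 0 0 -2.1" --pt "0.38 -0.02 -0.092 0 0 0 -2.1" --pt "0.38 -0.02 -0.092 0 0 0 -2.1" --pt "0.38 -0.02 -0.092 0 0 0 -2.1"

```text
clock: 46.5
eef_pos: [0.5779, -0.246, 0.0542]
tcp_rot: [-180.0, -0.0, -177.2]
force: [-0.4, -0.3, 0.2]
gripper_width: 0.379
finger_force: 0.0
```

Request:
servo_tool --pt "0.38 0 0 -0.01 0 0 0" --pt "0.38 0 0 -0.03 0 0 0" --pt "0.38 0 0 -0.06 0 0 0" --pt "0.38 0 0 -0.1 0 0 0" --pt "0.5 0 0 -0.14 0 0 0" --pt "0.5 0 0.04 -0.16 0 0 0" --pt "0.5 0 0.09 -0.16 0 0 0" --pt "0.5 0 0.14 -0.16 0 0 0" --pt "0.5 0 0.19 -0.16 0 0 0" --pt "0.5 0 0.24 -0.16 0 0 0" --pt "0.5 0 0.29 -0.16 0 0 0" --pt "0.5 0 0.34 -0.16 0 0 0" --pt "0.5 0 0.38 -0.16 0 0 0" --pt "0.5 0 0.4 -0.16 0 0 0" --pt "0.5 0 0.4 -0.16 0 0 0" --pt "0.5 0 0.4 -0.16 0 0 0"

```text
clock: 48.1
eef_pos: [0.5583, 0.1535, 0.2148]
tcp_rot: [-180.0, 0.0, -177.2]
force: [0.0, 0.6, 0.2]
gripper_width: 0.497
finger_force: 0.0
```

Run:
```python
from h import *
snap('top','top12');snap('scene','scene12')
t=cv2.resize(load('top12')['frame'][125:255,395:505,::-1],None,fx=4.5,fy=4.5,interpolation=cv2.INTER_CUBIC)
o=np.zeros((600,800,3),np.uint8);o[:t.shape[0],:t.shape[1]]=t
s=cv2.resize(load('scene12')['frame'][130:250,90:290,::-1],None,fx=1.5,fy=1.5); o[:180,500:800]=s
s=load('scene12')['frame'][160:330,310:600,::-1]; o[200:370,500:790]=s
cv2.imwrite('pics/m12.png',o)
```

```text
(no output)
```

View pics/m12.png

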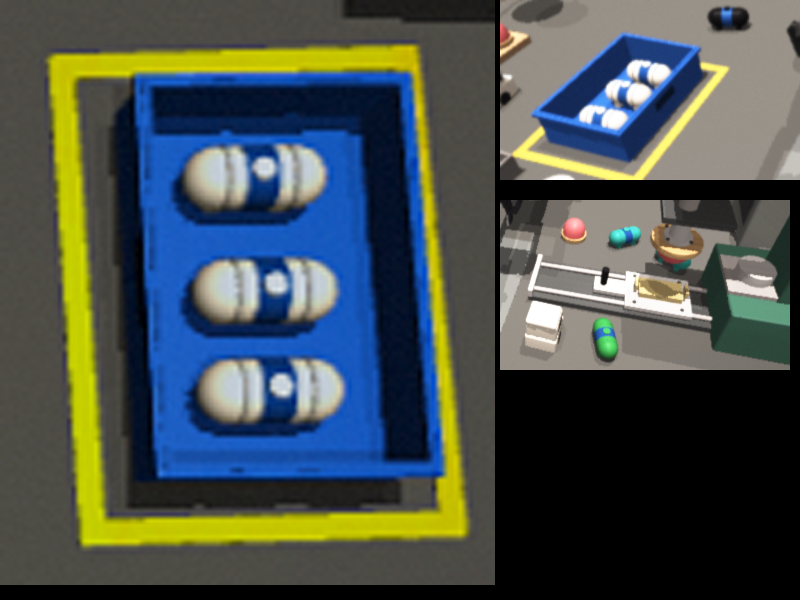

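The tote sits inside the bay with rim corners at (134,75), (408,73), (441,474) and (158,479), and the tape's outer corners are at (49,55), (418,46), (467,537) and (83,546). The shuttle is home, and the cab and spare pad are untouched. A last numeric check follows.

Run:
```python
from h import *
T=load('top12');S=load('scene12'); q=lambda L,z:quad([onz(T,(395+(a-2)/4.5,125+(b-2)/4.5),z) for a,b in L])
q([(134,75),(408,73),(441,474),(158,479)],.085); q([(49,55),(418,46),(467,537),(83,546)],0)
s=[(628,130),(535,112),(627,36),(702,47)]; quad([onz(S,(90+(a-500)/1.5,130+b/1.5),.085) for a,b in s])
```

```text
centre [ 0.5389 -0.3404  0.085 ] len 0.3087028995430839 wid 0.20753300436500866 ang 1.7913357150192564 ang2 1.9202565098118551
centre [ 0.5432 -0.3454  0.    ] len 0.3999794664983809 wid 0.29879199685132 ang 2.728960364734141 ang2 2.6074887191383556
centre [ 0.5351 -0.3328  0.085 ] len 0.2945099003491099 wid 0.20503151652242751 ang 0.658092867800847 ang2 4.561414569517026
```

The tote is within about 5 mm and 1° of the bay's centre, so I'm handing in.

```bash
python3 -c "
from bench import arm
print(arm.hand_in())"
```

```text
the job is handed in; nothing more can be done
None
```

I handed the job in at about 48 s of the 210 s allowed; the hand-in returned no verdict. All three barrels (a and the two on the mat) lie feet down in one layer in the tote. The tote is in the bay, about 5 mm and 1° off its centre, the shuttle is home, and the cab and spare pad look untouched.

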